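# Gather the adapters in one corner of the parts bin

### The arm

A 7-joint arm with a two-finger parallel gripper is mounted at the origin on the work surface; the furniture and walls round the work are solid. World frame = base frame: x ahead of the robot, y to its left, z up, the work surface at z = 0. Lengths are in m, angles in degrees, forces in N, time in s.
With the tool pointing down it reaches from about 0.425 to 0.875 m from the base axis. Payload 4.7 kg.
Tool frame: the origin (TCP) lies between the finger pads; the fingertips stand 22 mm ahead of it and the grasp point (between the pads) lies 3 mm ahead of it (env.tip_reach is the distance from the TCP to the fingertips, in m); z points along the fingers, y is the line along which they close (so a half turn about z gives the same grasp; the last joint's range is limited). The gripper opens to 87 mm and grips with 3 to 60 N. Pads are 19 mm wide; open, the fingers measure 117 mm over their backs; the gripper's body (75 mm by 190 mm) begins 51 mm behind the grasp point.
Start: joints at [-71.098, 18.392, -4.016, 83.108, 1.295, 78.541, -3.26], TCP at [0.202, 0.618, 0.245] pointing down, gripper open.
Joint ranges: [-163.93, 163.93], [-17.29, 119.83], [-79.2, 71.16], [3.27, 140.29], [-89.18, 269.18], [5.43, 117.66], [-154.24, 154.24]. Speed limits (degrees/s): [147.25, 147.25, 180, 180, 180, 180, 180].

### API

Orientations are given as [roll, pitch, yaw] about the fixed x, y, z axes, in that order (R = Rz(yaw) Ry(pitch) Rx(roll)).
In Python, from cell import env gives the robot as it stands.
- The arm moves only by the shell command python3 -m creep 'ROWS' [FORCE]. ROWS is JSON, one flat list of numbers, 7 for each row, row after row: the finger opening in mm, from 0 to 87, then the shift along the tool's x, y, z in units of 30 mm (1.0 is 30 mm), then the turn, a rotation vector about the tool's x, y, z in units of 6 degrees (1.0 is 6 degrees). A call has 1 to 12 rows; each row is the pose to reach, as a shift and turn from the pose commanded when the call began, along the tool's axes at that moment; what a row does not reach only later rows make up. A row lasts 1/10 s, in which the tool goes at most 50 mm and 8.59 degrees, less where a joint would pass 70% of its speed; a pose out of reach is approached as far as the arm can. A call with a gripper value outside its range is refused whole. The fingers move at their own pace and stop on an object; FORCE is the grip in N (left out, the last holds). Time passes only in rows, so rows that repeat a pose let the fingers close. It gives the time, the measured TCP pose, the force, the opening and the grip force at its end, in the units of the state.
- env.get_obs(): the state, without advancing time (a new reading comes with each control period).
- env.read_camera(name): name is "scene" or "side" or "wrist"; returns a dict with "color" (420x560x3 uint8, red, green, blue), "depth" (420x560 float32, m along the optical axis (not along the pixel's ray), 0 where there is no reading), "fovy" (degrees; the focal length in pixels is half the picture's height over the tangent of half this angle, whatever the lens; pixels are square), "cx", "cy" (the principal point, pixels), "D" ([k1, k2, p1, p2, k3] as OpenCV has them; the pictures are not rectified), "R" (3x3) and "t" (3): a world point X has camera coordinates R X + t. Camera axes: x right, y down, z forward; pixel columns grow to the right and rows downward; lengths in m; the calibration is good to about 2 mm. A picture is of the moment at which its call begins.
- env.sign_off(): hands the job in; it is judged then, once.
The state is a dict: "time_s": time; "qpos": joint angles; "joint_velocities": joint speeds; "effort": joint torques, N m; "tool_pos": TCP position; "tool_rot": TCP orientation; "force": force on the tool from outside, world axes, zero at the start; "wrist_torque": the same for the moment, N m; "grip_width": finger opening in m; "grasp_force": force on a finger pad.
Only numpy, scipy, OpenCV 4.12 (cv2) and the standard library are available. Lean on these libraries where they do the work, as an engineer would, in place of code of your own. Each camera call takes 0.05 s, during which the arm holds its last target. There are 200 camera calls.

### The job

I need to pick the coax parts out of the grey parts bin, so bring them all together: pull the bin's slide-in divider straight up out of its guides and set it down gently on the bench beside the bin, without upsetting the bin. Then take the bin by the upright grip plate on its corner and tip it until all four coax parts have slid together into the opposite corner, spilling none, and finish still gripping it and holding it tipped like that, with the parts at rest (the low corner may rest on the bench). Leave everything else on the bench where it is.

Things in the scene. Friction and masses are not known exactly. Their poses are not given: they have to be found in the camera images.
- bin_grip (a point): Middle of the gripping zone of the bin's corner grip, at (58, -43, 66) mm in the bin frame (bin axes). The grip is an upright plate across the bin's corner: 10 mm thick along the bin's diagonal (-0.633 rad from bin x, that is towards bin -y), 34 mm wide across it, its top 83 mm and the bin's rim 42 mm above the bench. Both faces are free from above.
- bin_corner (a point): Inner floor corner of the bin opposite the grip, where the parts shall gather: at (-72, 52, 4) mm in the bin frame (bin axes); the outer corner is 4 mm farther out on the diagonal. With the bin tipped 35 to 40 degrees about its diagonal, this corner lowest, the parts slide down to it.
- divider_tab (a point): Centre of the divider's grip tab (10 mm in its x, 36 mm in y, 24 mm high). Below it the black plate, 3 x 100 x 40 mm high, lower edge 52 mm under this point. It starts upright across the bin's middle, on the floor (its x along bin x), in short guide ribs with 1.5 mm play; lifts straight out, free after 40 mm. 40 g. May stand or lie on the bench, clear e.g. in the strip behind the blue vice (x 0.50 to 0.59, y 0.04 to 0.18).
- adapter_a_mid (a point): Middle of a gold and silver coax adapter, 31 mm long (its y), 11 mm across, loose in the bin. At the start two of the four parts lie on each side of the divider; which is where varies.
- attenuator_10_mid (a point): Middle of a black coax attenuator with gold and silver ends, 38 mm long (its y), 13 mm across, loose in the bin.
- dc_block_mid (a point): Middle of a blue coax block with gold and silver ends, 40 mm long (its y), 12 mm across, loose in the bin.
- load_50_mid (a point): Middle of a short gold and silver coax load, 24 mm long (its y), 13 mm across, loose in the bin.
- torque_spanner: Bystander: small open-ended torque spanner with an orange handle, 151 mm long, lying beside the bin on its left (+y) side. Not to be moved.
- tweezers: Bystander: steel tweezers 132 mm long, lying on the bench in front. Not to be moved.
- bin: Open grey plastic parts bin standing loose on the bench: 150 mm (x) by 110 mm (y) outside, 42 mm high, walls 3 mm, floor 4 mm, smooth and slippery inside (friction about 0.16), rubber feet under the corners, 0.24 to 0.4 kg. Origin under its middle at bench level, z up. An upright grip plate stands on its +x -y corner.

How it is judged:
By the outcome, as a careful person would: the job done as asked, in the order asked, and still so for the second after the job is handed in, while the arm keeps its last pose, push and grip.
It also fails if it takes over 48 s, if anything falls off the work surface, if the arm or the gripper's body presses on something with over 40 N, if the wrist force passes 120 N, or if a joint passes its speed limit or range.

## Working session

There is one attempt and no reset: what is moved stays moved. The work goes in short steps, Python scripts to look and compute and a shell command to move; the robot and the scene stay as the last step left them, time stands still between calls to the robot, and variables do not carry over. Pictures are saved under pics/ and viewed, at most 10 in all, crops included, and the job is handed in when it is done.

```bash
ls; mkdir -p pics; cat > h.py <<'E'
import numpy as np, cv2
from scipy.spatial.transform import Rotation as Ro
from cell import env
def K(c):
    f=210/np.tan(np.radians(c["fovy"])/2); return np.array([[f,0,c["cx"]],[0,f,c["cy"]],[0,0,1.]])
def ray(c,uv):
    p=cv2.undistortPoints(np.array(uv,float).reshape(-1,1,2),K(c),np.array(c["D"],float)).reshape(-1,2)
    d=np.c_[p,np.ones(len(p))]@c["R"]; return -c["R"].T@c["t"],d
def plane(c,uv,z):
    o,d=ray(c,uv); return o+d*((z-o[2])/d[:,2])[:,None]
def bydepth(c,uv):
    uv=np.array(uv).reshape(-1,2); o,d=ray(c,uv); iu=np.round(uv).astype(int)
    return o+d*c["depth"][iu[:,1],iu[:,0]][:,None]
def proj(c,X):
    return cv2.projectPoints(np.array(X,float).reshape(-1,1,3),cv2.Rodrigues(c["R"])[0],np.array(c["t"],float),K(c),np.array(c["D"],float))[0].reshape(-1,2)
def save(c,n): cv2.imwrite("pics/"+n+".png",c["color"][:,:,::-1])
E
python3 - <<'E'
from h import *
s=env.get_obs(); print(s["time_s"],s["tool_pos"],s["tool_rot"],env.tip_reach)
ims=[]
for n in("scene","side"):
    c=env.read_camera(n); save(c,n+"0"); print(n,-c["R"].T@c["t"],c["R"][2]); np.save(n+"0.npy",c,allow_pickle=True)
E
```

```text
pics
0.0 [0.20175054 0.61737182 0.243496  ] [-1.79894980e+02  4.89961682e-03  1.61905250e+02] 0.022
scene [ 0.15607546 -0.12725267  0.65218854] [ 0.31748677  0.65208401 -0.68846829]
side [ 0.19153189 -0.22975116  0.58798033] [ 0.27292485  0.74556682 -0.60798203]
```

View pics/scene0.png

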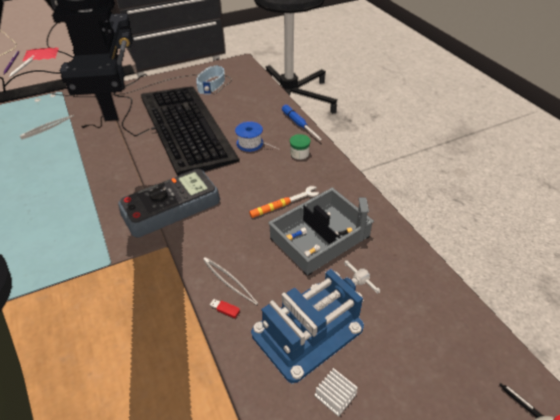

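View pics/side0.png

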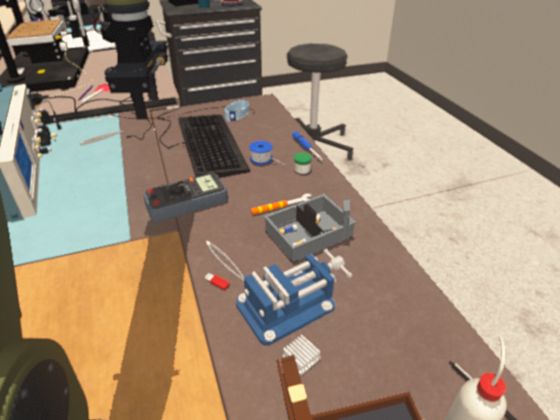

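The scene view shows the bin with rim corners near (270,232), (327,193), (371,228) and (312,270), the grip plate at (363,210) and the black divider at (320,222). The vice is at (308,330), the spanner at (285,203) and the tweezers at (230,280). The side view shows the same layout, with the bin at (310,225).

```bash
python3 - <<'E'
from h import *
a=np.load("scene0.npy",allow_pickle=True).item();b=np.load("side0.npy",allow_pickle=True).item()
print("rim",plane(a,[(270,232),(327,193),(371,228),(312,270)],.042).round(3))
print("grip",plane(a,[(363,202)],.083).round(3),bydepth(a,[(363,207)]).round(3), plane(b,[(347,203)],.083).round(3))
print("div tab",bydepth(a,[(312,212),(318,215),(325,225)]).round(3), plane(a,[(307,206),(324,212)],.076).round(3))
print("vice/tw/sp",bydepth(a,[(308,330),(270,320),(345,285),(362,275),(378,290),(230,280),(255,302),(285,203),(252,213),(318,190)]).round(3))
for n,c in(("a",a),("b",b)):
    cv2.imwrite(f"pics/crop{n}.png",cv2.resize(c["color"][170:290,240:400,::-1],None,fx=5,fy=5,interpolation=2))
E
```

```text
rim [[0.375 0.389 0.042]
 [0.514 0.432 0.042]
 [0.538 0.319 0.042]
 [0.401 0.283 0.042]]
grip [[0.535 0.347 0.083]] [[0.528 0.337 0.082]] [[0.538 0.348 0.083]]
div tab [[0.464 0.4   0.042]
 [0.462 0.374 0.058]
 [0.467 0.356 0.048]] [[0.446 0.387 0.076]
 [0.466 0.361 0.076]]
vice/tw/sp [[ 0.339  0.181  0.059]
 [ 0.294  0.211  0.073]
 [ 0.425  0.222  0.062]
 [ 0.46   0.229  0.058]
 [ 0.47   0.198  0.052]
 [ 0.283  0.353  0.001]
 [ 0.304  0.295 -0.001]
 [ 0.446  0.474  0.008]
 [ 0.376  0.474  0.012]
 [ 0.527  0.487 -0.001]]
```

View pics/cropa.png

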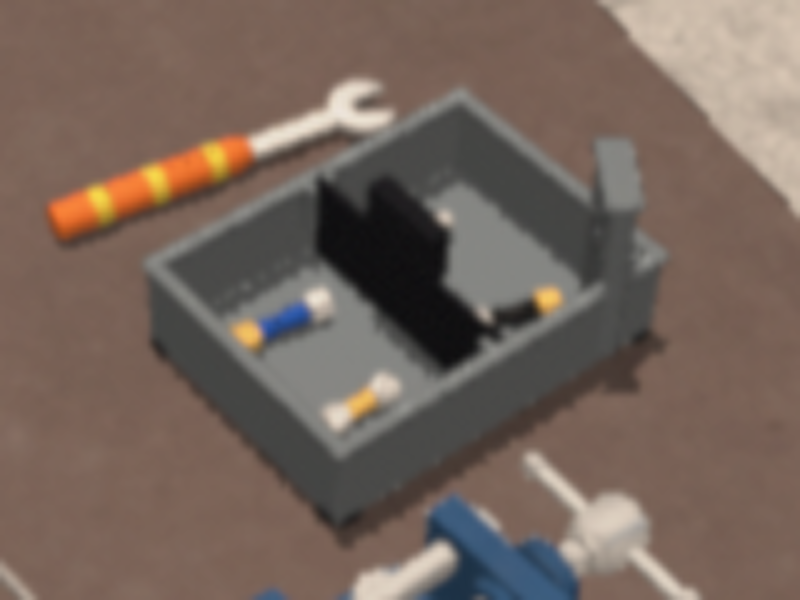

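```bash
python3 -m creep '[40,-3,-1.5,0.2,0,0,2, 40,-6,-3,0.4,0,0,5, 40,-10.8,-5.6,0.8,0,0,9.4, 40,-10.8,-5.6,0.8,0,0,9.4, 40,-10.8,-5.6,0.8,0,0,9.4, 40,-10.8,-5.6,0.8,0,0,9.4, 40,-10.8,-5.6,0.8,0,0,9.4, 40,-10.8,-5.6,0.8,0,0,9.4, 40,-10.8,-5.6,0.8,0,0,9.4, 40,-10.8,-5.6,0.8,0,0,9.4, 40,-10.8,-5.6,0.8,0,0,9.4, 40,-10.8,-5.6,0.8,0,0,9.4]' 20
python3 - <<'E'
from h import *
c=env.read_camera("wrist"); save(c,"w1"); np.save("w1.npy",c,allow_pickle=True); print(env.get_obs()["qpos"],-c["R"].T@c["t"],c["R"][2])
E
```

```text
time_s: 1.3
tool_pos: [0.4561, 0.3595, 0.2205]
tool_rot: [-180.0, -0.0, 105.7]
force: [0.1, -0.1, 0.0]
grip_width: 0.04
grasp_force: 0.0
[-52.81070496  10.65847407  13.64126619  95.76856746  -2.63051527
  73.88190744 -22.96554266] [0.43664209 0.43439248 0.36124848] [ 0.07602969 -0.27329971 -0.95891958]
```

View pics/w1.png

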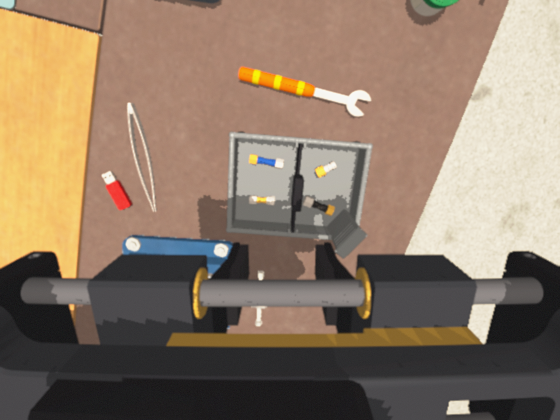

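The wrist view shows the bin clearly, with rim corners near (231,133), (371,144) and (229,232). The divider runs from (300,145) to (294,232) with its tab at (298,192), and the grip plate top is at (346,232).

```bash
python3 - <<'E'
from h import *
c=np.load("w1.npy",allow_pickle=True).item();a=np.load("scene0.npy",allow_pickle=True).item()
r=plane(c,[(231,133),(371,144),(229,232)],.042);print("rim",r.round(4),np.linalg.norm(r[0]-r[1]),np.linalg.norm(r[0]-r[2]),np.degrees(np.arctan2(*(r[1]-r[0])[1::-1])))
print("ctr from 2 corners",(r[1]+r[2])/2)
# all depth points -> world map
g=np.stack(np.meshgrid(np.arange(200,400),np.arange(120,262)),-1).reshape(-1,2)
P=bydepth(c,g); col=c["color"][g[:,1],g[:,0]].astype(int)
ce=((r[1]+r[2])/2)[:2]
tab=(P[:,2]>.055)&(P[:,2]<.076)&(np.linalg.norm(P[:,:2]-ce,axis=1)<.035)&(col.max(1)<70)
def show(n,m):
    q=P[m]; rr=cv2.minAreaRect((q[:,:2]*1000).astype(np.float32)); print(n,m.sum(),rr,np.percentile(q[:,2],[5,50,95]).round(4), g[m].mean(0))
show("tab",tab)
gp=(P[:,2]>.077)&(P[:,2]<.09)&(P[:,0]>.48); show("grip",gp)
rim=(P[:,2]>.039)&(P[:,2]<.046)&(np.linalg.norm(P[:,:2]-ce,axis=1)<.11); show("rim",rim)
# two-view check: tab top in scene image corners
t=plane(a,[(322.5,212)],.068); print("tab scene@.068",t.round(4))
# triangulate tab top mid and grip top mid
def tri(u1,u2):
    o1,d1=ray(c,u1);o2,d2=ray(a,u2);d1=d1[0];d2=d2[0]
    s=np.linalg.lstsq(np.c_[d1,-d2],o2-o1,rcond=None)[0];p,q=o1+s[0]*d1,o2+s[1]*d2;return ((p+q)/2).round(4),np.linalg.norm(p-q).round(4)
print(tri((298,192),(322.5,212)),tri((346,232),(363.5,204.5)))
cv2.imwrite("pics/w1c.png",cv2.resize(c["color"][110:270,200:400,::-1],None,fx=4,fy=4,interpolation=2))
# bench edge
for y in(.04,.1,.16):
  X=np.c_[np.arange(.5,.9,.02),np.full(20,y),np.zeros(20)];u=proj(a,X).round().astype(int);ok=(u[:,0]<560)&(u[:,1]<420);print(y,[(round(x[0],2),z) for x,z in zip(X[ok],bydepth(a,u[ok])[:,2].round(3))])
E
```

```text
rim [[0.3873 0.412  0.042 ]
 [0.5336 0.4414 0.042 ]
 [0.41   0.303  0.042 ]] 0.14918244664602187 0.11137266675010501 11.364973685661756
ctr from 2 corners [0.47181042 0.37222877 0.042     ]
tab 345 ((469.84527587890625, 372.27813720703125), (10.283432006835938, 35.728572845458984), 14.067873001098633) [0.062  0.0682 0.0695] [296.78550725 193.30434783]
grip 450 ((535.8374633789062, 341.7330322265625), (36.14210510253906, 13.62386417388916), 63.987632751464844) [0.082  0.0835 0.0846] [350.74222222 242.56666667]
rim 2527 ((470.78533935546875, 372.57080078125), (153.60208129882812, 113.72908020019531), 11.070176124572754) [0.0407 0.0423 0.0442] [292.966759  180.4614167]
tab scene@.068 [[0.4676 0.3691 0.068 ]]
(array([0.471 , 0.3741, 0.062 ]), np.float64(0.0004)) (array([0.5337, 0.3479, 0.0744]), np.float64(0.0071))
0.04 [(np.float64(0.5), np.float64(-0.001)), (np.float64(0.52), np.float64(-0.0)), (np.float64(0.54), np.float64(-0.002)), (np.float64(0.56), np.float64(-0.001)), (np.float64(0.58), np.float64(-0.001)), (np.float64(0.6), np.float64(-0.0)), (np.float64(0.62), np.float64(-0.001)
[... 720 characters left out ...]
loat64(0.5), np.float64(-0.001)), (np.float64(0.52), np.float64(0.0)), (np.float64(0.54), np.float64(-0.001)), (np.float64(0.56), np.float64(-0.0)), (np.float64(0.58), np.float64(-0.0)), (np.float64(0.6), np.float64(-0.001)), (np.float64(0.62), np.float64(-0.001)), (np.float64(0.64), np.float64(-0.749)), (np.float64(0.66), np.float64(-0.753)), (np.float64(0.68), np.float64(-0.754)), (np.float64(0.7), np.float64(-0.752)), (np.float64(0.72), np.float64(-0.75)), (np.float64(0.74), np.float64(-0.753)), (np.float64(0.76), np.float64(-0.746)), (np.float64(0.78), np.float64(-0.75)), (np.float64(0.8), np.float64(-0.75)), (np.float64(0.82), np.float64(-0.747)), (np.float64(0.84), np.float64(-0.754))]
```

View pics/w1c.png

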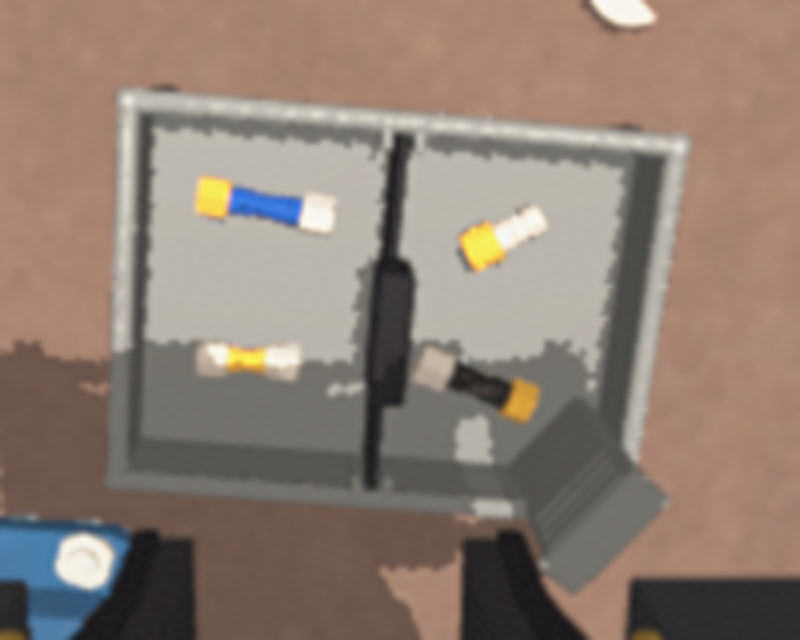

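The bin is centred at (0.471, 0.3725) with yaw 11.2°. The tab is at (0.470, 0.372) with its top at 0.068, and the grip is at (0.536, 0.342) with its top at 0.083. These agree with the text.

```bash
python3 -m creep '[40,0.28,0.56,1,0,0,0.75, 40,0.28,0.56,2,0,0,0.75, 40,0.28,0.56,3,0,0,0.75, 40,0.28,0.56,4,0,0,0.75, 40,0.28,0.56,4.7,0,0,0.75, 40,0.28,0.56,5.1,0,0,0.75, 40,0.28,0.56,5.35,0,0,0.75, 40,0.28,0.56,5.35,0,0,0.75, 25,0.28,0.56,5.35,0,0,0.75, 15,0.28,0.56,5.35,0,0,0.75, 5,0.28,0.56,5.35,0,0,0.75, 0,0.28,0.56,5.35,0,0,0.75]' 20
python3 -m creep '[0,0,0,0,0,0,0, 0,0,0,0,0,0,0, 0,0,0,0,0,0,0, 0,0,0,0,0,0,0]'
```

```text
time_s: 2.55
tool_pos: [0.472, 0.3704, 0.0608]
tool_rot: [179.9, -0.0, 101.0]
force: [-0.4, 0.2, 1.4]
grip_width: 0.0161
grasp_force: 0.0
time_s: 2.95
tool_pos: [0.4717, 0.3703, 0.0604]
tool_rot: [180.0, -0.0, 101.0]
force: [-0.2, 0.5, 3.5]
grip_width: 0.0102
grasp_force: 20.0
```

```bash
python3 -m creep '[0,0,0,-0.2,0,0,0, 0,0,0,-0.5,0,0,0, 0,0,0,-0.9,0,0,0, 0,0,0,-1.3,0,0,0, 0,0,0,-1.7,0,0,0, 0,0,0,-2.2,0,0,0, 0,0,0,-2.8,0,0,0, 0,0,0,-3.4,0,0,0, 0,0,0,-4,0,0,0, 0,0,0,-4,0,0,0]'
python3 - <<'E'
from h import *
c=env.read_camera("wrist"); save(c,"w2"); s=env.get_obs(); print(s["tool_pos"],s["tool_rot"],s["qpos"])
R=Ro.from_euler("xyz",s["tool_rot"],degrees=True).as_matrix(); print((R.T@(np.array([.53,.11,.18])-s["tool_pos"])/.03).round(2))
E
```

```text
time_s: 3.95
tool_pos: [0.4732, 0.3713, 0.1839]
tool_rot: [179.7, -0.2, 101.0]
force: [0.4, -0.1, -0.7]
grip_width: 0.0097
grasp_force: 20.0
[0.47243982 0.37074409 0.18201592] [ 1.79829133e+02 -1.12750014e-01  1.01005284e+02] [-52.70040781  14.41933379  14.14920623  95.92234609  -3.73683244
  69.91350344 -26.70217871]
[-8.9   0.22  0.05]
```

View pics/w2.png

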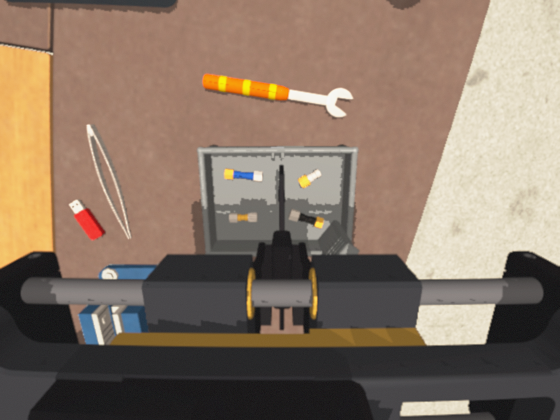

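The divider is out and hangs upright at (282,200). The bin still stands at (278,200) and all four parts are in it.

```bash
python3 -m creep '[0,-0.6,0,0,0,0,0, 0,-1.6,0.1,0,0,0,0, 0,-2.8,0.1,0,0,0,0, 0,-4,0.1,0,0,0,0, 0,-5.2,0.2,0,0,0,0, 0,-6.4,0.2,0,0,0,0, 0,-7.5,0.2,0,0,0,0, 0,-8.4,0.2,0,0,0,0, 0,-8.9,0.2,0.2,0,0,0, 0,-8.9,0.2,1,0,0,0, 0,-8.9,0.2,2,0,0,0, 0,-8.9,0.2,2,0,0,0]'
python3 - <<'E'
from h import *
c=env.read_camera("scene"); s=env.get_obs(); print(s["tool_pos"],s["tool_rot"],s["force"])
cv2.imwrite("pics/s2.png",cv2.resize(c["color"][180:400,260:520,::-1],None,fx=2.5,fy=2.5))
E
```

```text
time_s: 5.2
tool_pos: [0.5244, 0.1066, 0.1154]
tool_rot: [-179.4, 0.1, 100.9]
force: [-0.2, -0.3, -1.5]
grip_width: 0.0098
grasp_force: 20.0
[0.52601952 0.10728236 0.11763032] [-1.79638642e+02  7.69585460e-02  1.00930988e+02] [ 0.31965071 -0.32475977 -0.51169721]
```

View pics/s2.png

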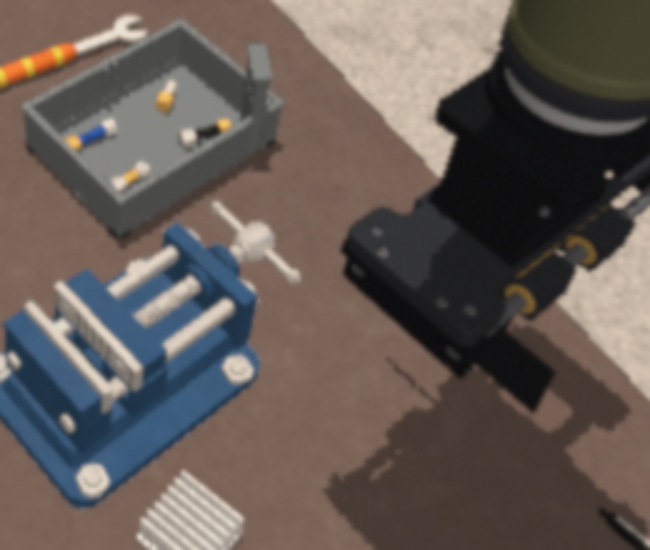

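The divider hangs upright above clear bench behind the vice. The bin is undisturbed and holds its four parts.

```bash
python3 -m creep '[0,0,0,0.4,0,0,0, 0,0,0,0.9,0,0,0, 0,0,0,1.3,0,0,0, 0,0,0,1.6,0,0,0, 0,0,0,1.8,0,0,0, 0,0,0,1.9,0,0,0, 0,0,0,1.95,0,0,0, 0,0,0,1.95,0,0,0, 0,0,0,1.95,0,0,0]'
python3 -m creep '[0,0,0,0.03,0,0,0, 0,0,0,0.06,0,0,0, 0,0,0,0.06,0,0,0, 0,0,0,0.06,0,0,0]'
```

```text
time_s: 6.15
tool_pos: [0.5289, 0.1093, 0.062]
tool_rot: [180.0, -0.0, 101.0]
force: [-0.2, 0.2, 0.1]
grip_width: 0.0092
grasp_force: 20.0
time_s: 6.55
tool_pos: [0.5285, 0.1092, 0.0598]
tool_rot: [180.0, -0.0, 101.0]
force: [-0.3, -0.7, -1.1]
grip_width: 0.0099
grasp_force: 20.0
```

```bash
python3 -m creep '[0,0,0,0.03,0,0,0, 0,0,0,0.06,0,0,0, 0,0,0,0.09,0,0,0, 0,0,0,0.09,0,0,0, 0,0,0,0.09,0,0,0]'
python3 -m creep '[0,0,0,0.02,0,0,0, 0,0,0,0.04,0,0,0, 0,0,0,0.04,0,0,0]'
```

```text
time_s: 7.05
tool_pos: [0.5285, 0.1092, 0.057]
tool_rot: [-180.0, -0.0, 101.0]
force: [-0.1, 0.7, 0.5]
grip_width: 0.0096
grasp_force: 20.0
time_s: 7.35
tool_pos: [0.5287, 0.1092, 0.0563]
tool_rot: [180.0, -0.0, 101.0]
force: [-1.2, 0.7, 3.8]
grip_width: 0.0098
grasp_force: 20.0
```

```bash
python3 -m creep '[0,0,0,0.03,0,0,0, 0,0,0,0.03,0,0,0, 0,0,0,0.03,0,0,0]'
```

```text
time_s: 7.65
tool_pos: [0.5289, 0.1092, 0.0563]
tool_rot: [180.0, -0.0, 101.0]
force: [-2.8, -0.9, 10.5]
grip_width: 0.01
grasp_force: 20.0
```

Contact. I'll ease back slightly and release slowly.

```bash
python3 -m creep '[0,0,0,-0.03,0,0,0, 0,0,0,-0.03,0,0,0, 12,0,0,-0.03,0,0,0, 14,0,0,-0.03,0,0,0, 18,0,0,-0.03,0,0,0, 24,0,0,-0.03,0,0,0, 30,0,0,-0.03,0,0,0, 40,0,0,-0.03,0,0,0, 40,0,0,-0.03,0,0,0]' 5
python3 -m creep '[40,0,0,-0.3,0,0,0, 40,0,0,-0.8,0,0,0, 40,0,0,-1.5,0,0,0, 40,0,0,-2.4,0,0,0, 40,0,0,-3.4,0,0,0, 40,0,0,-4,0,0,0, 40,0,0,-4,0,0,0]'
python3 - <<'E'
from h import *
c=env.read_camera("scene"); s=env.get_obs(); print(s["tool_pos"],s["tool_rot"],s["qpos"])
cv2.imwrite("pics/s3.png",cv2.resize(c["color"][180:400,260:520,::-1],None,fx=2.5,fy=2.5))
R=Ro.from_euler("xyz",s["tool_rot"],degrees=True).as_matrix(); print((R.T@(np.array([.5355,.3415,.16])-s["tool_pos"])/.03).round(2))
E
```

```text
time_s: 8.55
tool_pos: [0.5285, 0.1092, 0.0558]
tool_rot: [180.0, -0.0, 101.0]
force: [-0.6, -0.8, 0.1]
grip_width: 0.0365
grasp_force: 0.0
time_s: 9.25
tool_pos: [0.5309, 0.1096, 0.1804]
tool_rot: [179.6, -0.1, 101.0]
force: [-0.1, -0.5, -0.1]
grip_width: 0.04
grasp_force: 0.0
[0.52972691 0.10940755 0.17834203] [ 1.79745494e+02 -6.18016639e-02  1.00998891e+02] [-36.84767507   7.52541459  24.30363833 104.75941566  -3.3874354
  68.15341075  -0.4828079 ]
[7.56 1.66 0.63]
```

View pics/s3.png

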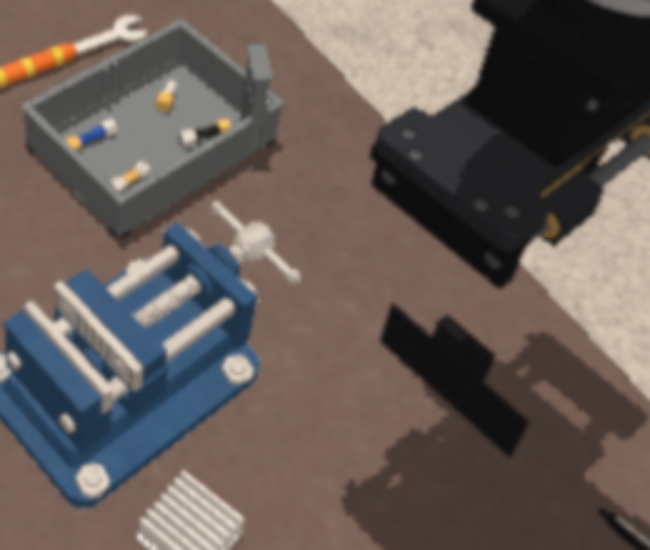

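The divider stands upright on the bench at about (450,380) in the crop. The bin and its parts are undisturbed. Next I go above the grip.

```bash
python3 -m creep '[40,0.8,0.2,0.1,0,0,1, 40,2,0.5,0.2,0,0,2, 40,3.4,0.8,0.3,0,0,3, 40,4.8,1.1,0.4,0,0,4.2, 40,6,1.4,0.5,0,0,5.4, 40,7,1.6,0.6,0,0,6, 40,7.56,1.66,0.63,0,0,6, 40,7.56,1.66,0.63,0,0,6, 40,7.56,1.66,0.63,0,0,6, 40,7.56,1.66,0.63,0,0,6]'
python3 - <<'E'
from h import *
c=env.read_camera("wrist"); save(c,"w3"); s=env.get_obs(); print(s["qpos"])
g=np.stack(np.meshgrid(np.arange(0,560),np.arange(0,420)),-1).reshape(-1,2)
P=bydepth(c,g); col=c["color"][g[:,1],g[:,0]].astype(int)
m=(P[:,2]>.076)&(P[:,2]<.09)&(np.linalg.norm(P[:,:2]-[.536,.342],axis=1)<.03)
print(m.sum(), cv2.minAreaRect((P[m][:,:2]*1000).astype(np.float32)),g[m].mean(0))
q=(P[:,2]>.037)&(P[:,2]<.047)&(np.linalg.norm(P[:,:2]-[.471,.3725],axis=1)<.11)
print(q.sum(), cv2.minAreaRect((P[q][:,:2]*1000).astype(np.float32)))
R=Ro.from_euler("xyz",s["tool_rot"],degrees=True).as_matrix(); print((R.T@(np.array([.5355,.3415,.07])-s["tool_pos"])/.03).round(2),R.round(2).tolist())
E
```

```text
time_s: 10.3
tool_pos: [0.535, 0.3386, 0.1572]
tool_rot: [180.0, 0.0, 64.9]
force: [0.2, -0.2, 1.5]
grip_width: 0.0402
grasp_force: 0.0
[-51.34868542  19.95040806  20.57656769  92.69975206  -7.35054871
  68.68040421 -54.38373729]
788 ((536.3535766601562, 342.0160827636719), (35.44463348388672, 13.485145568847656), 65.01667022705078) [279.49238579 224.40482234]
2879 ((475.2975158691406, 349.63824462890625), (154.15904235839844, 160.83116149902344), 11.27914047241211)
[ 0.09 -0.03  2.91] [[0.43, 0.91, 0.0], [0.91, -0.43, -0.0], [-0.0, 0.0, -1.0]]
```

View pics/w3.png

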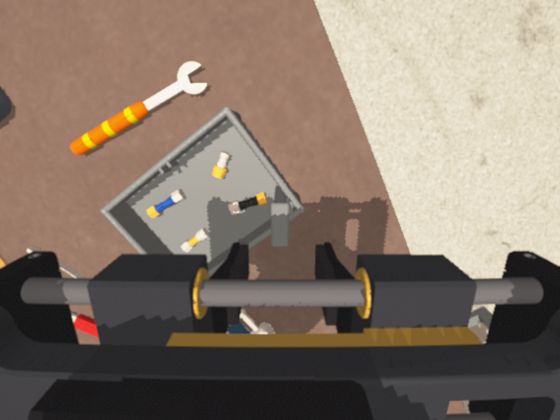

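The wrist view shows the grip plate top at (279,222), upright in the picture and so aligned with the fingers. The four parts are inside the bin.

```bash
python3 -m creep '[40,0.1,0,0.8,0,0,0, 40,0.1,0,1.6,0,0,0, 40,0.1,0,2.2,0,0,0, 40,0.1,0,2.6,0,0,0, 40,0.1,0,2.85,0,0,0, 40,0.1,0,2.9,0,0,0, 40,0.1,0,2.9,0,0,0, 25,0.1,0,2.9,0,0,0, 16,0.1,0,2.9,0,0,0, 10,0.1,0,2.9,0,0,0, 5,0.1,0,2.9,0,0,0, 0,0.1,0,2.9,0,0,0]' 30
python3 -m creep '[0,0,0,0,0,0,0, 0,0,0,0,0,0,0, 0,0,0,0,0,0,0, 0,0,0,0,0,0,0, 0,0,0,0,0,0,0]' 45
python3 - <<'E'
from h import *
c=env.read_camera("scene"); u=proj(c,[.5355,.3415,.07]); s=env.get_obs();print(s["qpos"],s["tool_pos"],s["tool_rot"],s["force"])
q=bydepth(c,[(270,232)]);print(q)
E
```

```text
time_s: 11.55
tool_pos: [0.5356, 0.3441, 0.0702]
tool_rot: [180.0, -0.0, 65.0]
force: [-0.9, -1.6, 1.9]
grip_width: 0.01
grasp_force: 30.0
time_s: 12.05
tool_pos: [0.5356, 0.3441, 0.0702]
tool_rot: [180.0, -0.0, 65.0]
force: [1.1, -0.3, 2.6]
grip_width: 0.0098
grasp_force: 45.0
[-50.63581121  25.16256338  19.46235201  96.57866536  -9.4289425
  59.84199281 -53.13115413] [0.5355587  0.34410498 0.07017473] [ 1.79983715e+02 -2.40309381e-02  6.50030201e+01] [ 0.91174397 -0.48933438  1.4336959 ]
[[0.38443825 0.4106644  0.01611754]]
```

```bash
python3 -m creep '[0,0,0,0,0,0,0, 0,0,0,-0.03,0,0,0, 0,0,-0.06,-0.21,-0.25,0,0, 0,0,-0.13,-0.35,-0.5,0,0, 0,0,-0.22,-0.53,-0.83,0,0, 0,0,-0.3,-0.67,-1.08,0,0, 0,0,-0.38,-0.8,-1.33,0,0, 0,0,-0.38,-0.8,-1.33,0,0, 0,0,-0.38,-0.8,-1.33,0,0]' 60
python3 - <<'E'
from h import *
c=env.read_camera("scene"); s=env.get_obs(); print(s["tool_pos"],s["tool_rot"],s["qpos"],s["force"],s["wrist_torque"])
cv2.imwrite("pics/s4.png",cv2.resize(c["color"][130:310,220:440,::-1],None,fx=3,fy=3))
E
```

```text
time_s: 13.0
tool_pos: [0.524, 0.3493, 0.0938]
tool_rot: [172.0, 0.0, 65.1]
force: [-0.2, -1.0, -4.7]
grip_width: 0.0097
grasp_force: 60.0
[0.52456312 0.34880032 0.09370433] [1.72034138e+02 3.56063115e-02 6.50419729e+01] [-58.00161575  20.70641691  21.68541829 100.27176225  -0.49169854
  56.74494742 -62.53524459] [-1.25583922e-03  3.97277303e-01 -4.18403027e+00] [-0.12363223  0.09967789 -0.03854838]
```

View pics/s4.png

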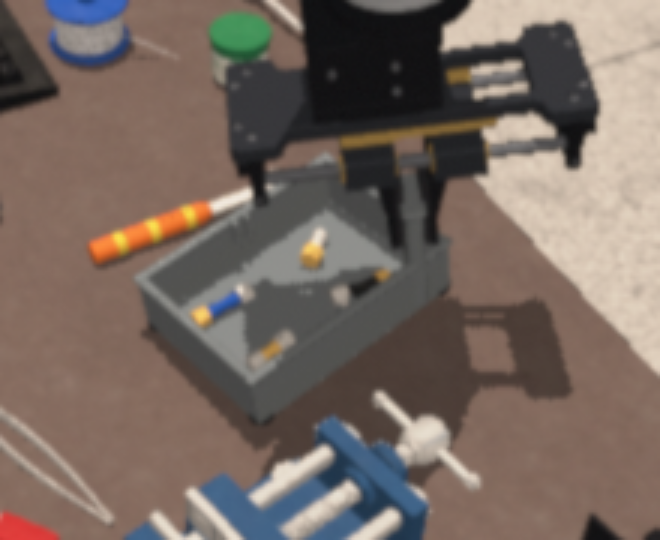

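The bin tips about its low corner, which stays on the bench at about (150,320). All parts are inside.

```bash
python3 -m creep '[0,0,-0.05,-0.1,-0.17,0,0, 0,0,-0.09,-0.19,-0.33,0,0, 0,0,-0.13,-0.29,-0.5,0,0, 0,0,-0.17,-0.38,-0.67,0,0, 0,0,-0.22,-0.47,-0.83,0,0, 0,0,-0.27,-0.56,-1,0,0, 0,0,-0.32,-0.65,-1.17,0,0, 0,0,-0.32,-0.65,-1.17,0,0, 0,0,-0.32,-0.65,-1.17,0,0, 0,0,-0.32,-0.65,-1.17,0,0, 0,0,-0.32,-0.65,-1.17,0,0, 0,0,-0.32,-0.65,-1.17,0,0]'
python3 -m creep '[0,0,-0.04,-0.1,-0.17,0,0, 0,0,-0.09,-0.19,-0.33,0,0, 0,0,-0.13,-0.29,-0.5,0,0, 0,0,-0.17,-0.38,-0.67,0,0, 0,0,-0.22,-0.47,-0.83,0,0, 0,0,-0.27,-0.56,-1,0,0, 0,0,-0.32,-0.65,-1.17,0,0, 0,0,-0.32,-0.65,-1.17,0,0, 0,0,-0.32,-0.65,-1.17,0,0, 0,0,-0.32,-0.65,-1.17,0,0, 0,0,-0.32,-0.65,-1.17,0,0, 0,0,-0.32,-0.65,-1.17,0,0]'
python3 - <<'E'
from h import *
s=env.get_obs(); print(s["qpos"],s["force"])
E
```

```text
time_s: 14.25
tool_pos: [0.5142, 0.3537, 0.1119]
tool_rot: [165.0, 0.0, 65.0]
force: [0.5, -0.4, -4.7]
grip_width: 0.0098
grasp_force: 60.0
time_s: 15.45
tool_pos: [0.5013, 0.3598, 0.1283]
tool_rot: [158.0, -0.0, 65.0]
force: [0.4, 0.4, -4.0]
grip_width: 0.0095
grasp_force: 60.0
[-71.20786407  15.24561334  24.37603002 105.7195095   18.13760829
  55.06558944 -82.74250348] [ 0.41059875  0.36117344 -4.0457728 ]
```

```bash
python3 -m creep '[0,0,-0.04,-0.1,-0.17,0,0, 0,0,-0.09,-0.19,-0.33,0,0, 0,0,-0.13,-0.29,-0.5,0,0, 0,0,-0.17,-0.38,-0.67,0,0, 0,0,-0.22,-0.47,-0.83,0,0, 0,0,-0.27,-0.56,-1,0,0, 0,0,-0.32,-0.65,-1.17,0,0, 0,0,-0.38,-0.74,-1.33,0,0, 0,0,-0.38,-0.74,-1.33,0,0, 0,0,-0.38,-0.74,-1.33,0,0]'
python3 -m creep '[0,0,-0.04,-0.1,-0.17,0,0, 0,0,-0.09,-0.19,-0.33,0,0, 0,0,-0.13,-0.29,-0.5,0,0, 0,0,-0.17,-0.38,-0.67,0,0, 0,0,-0.22,-0.47,-0.83,0,0, 0,0,-0.27,-0.56,-1,0,0, 0,0,-0.32,-0.65,-1.17,0,0, 0,0,-0.38,-0.74,-1.33,0,0, 0,0,-0.38,-0.74,-1.33,0,0, 0,0,-0.38,-0.74,-1.33,0,0]'
python3 - <<'E'
from h import *
s=env.get_obs(); print(s["qpos"],s["force"],s["time_s"])
a=env.read_camera("scene");w=env.read_camera("side");
cv2.imwrite("pics/f1.png",np.hstack([cv2.resize(c["color"][y:y+150,x:x+100,::-1],None,fx=4,fy=4,interpolation=2) for c,x,y in((a,255,170),(w,255,160))]))
E
```

```text
time_s: 16.45
tool_pos: [0.4837, 0.3683, 0.1446]
tool_rot: [150.0, -0.0, 65.0]
force: [-0.3, -0.2, -5.2]
grip_width: 0.0096
grasp_force: 60.0
time_s: 17.45
tool_pos: [0.4647, 0.3771, 0.1581]
tool_rot: [142.0, 0.0, 65.0]
force: [0.4, 0.6, -3.5]
grip_width: 0.0093
grasp_force: 60.0
[ -84.36669895   13.61303404   24.32666086  110.0063789    37.87830533
   60.49084262 -105.79582879] [ 0.4363493   0.56670149 -3.54511096] 17.45
```

View pics/f1.png

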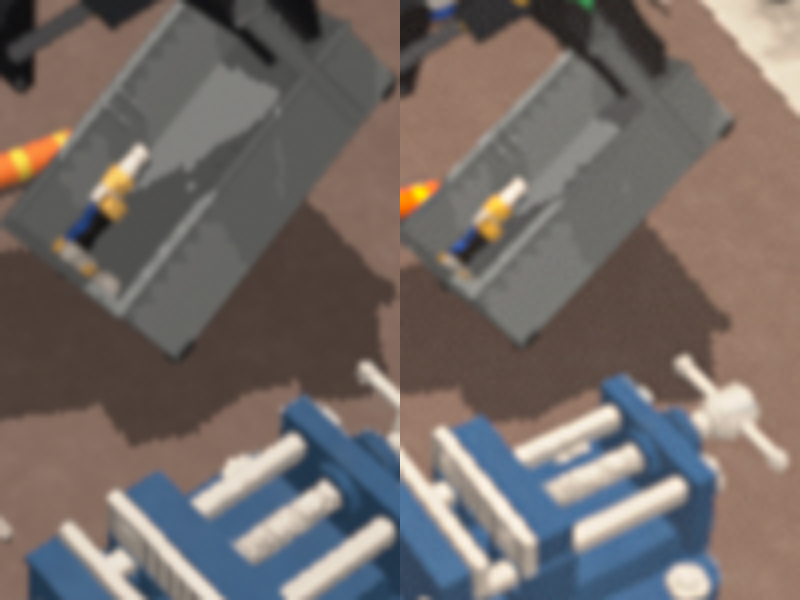

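The scene crop shows the four parts bunched at the low corner: adapter near (85,275), blue block near (80,220), black attenuator near (100,225) and load near (120,175). None have spilled. I'll check the tilt, the distances to the corner and that nothing is moving, using numbers only.

```bash
python3 - <<'E'
from h import *
s=env.get_obs();R=Ro.from_euler("xyz",s["tool_rot"],degrees=True).as_matrix();T=s["tool_pos"]
# bin frame from tool: grip point at z=66+4 when grasped -> tool axes in bin diag frame
B0=Ro.from_euler("z",11.2,degrees=True).as_matrix(); p0=np.array([.4708,.3725,0]); R0=Ro.from_euler("xyz",[180,0,65],degrees=True).as_matrix(); T0=np.array([.5356,.3441,.0702])
RB=R@R0.T@B0; pB=T+R@R0.T@(p0-T0)
corner=RB@[-.072,.052,.004]+pB; print("corner world",corner.round(4),"outer",(RB@[-.0752,.0544,0]+pB).round(4))
prev=None
for k in range(2):
  c=env.read_camera("scene")
  g=np.stack(np.meshgrid(np.arange(250,370),np.arange(150,290)),-1).reshape(-1,2)
  P=bydepth(c,g); X=(P-pB)@RB; col=c["color"][g[:,1],g[:,0]]
  ins=(abs(X[:,0])<.07)&(abs(X[:,1])<.05)
  fl=ins&(abs(X[:,2]-.004)<.012)&(X[:,0]>-.02)&(X[:,0]<.03)
  q=P[fl]; n=np.linalg.svd(q-q.mean(0),full_matrices=False)[2][2]; n*=np.sign(n[2]); print("floor n",fl.sum(),"tilt",np.degrees(np.arccos(n[2])),"dir",np.degrees(np.arctan2(n[1],n[0])))
  hsv=cv2.cvtColor(c["color"],cv2.COLOR_RGB2HSV)[g[:,1],g[:,0]].astype(int)
  for nm,m in(("gold",(hsv[:,1]>110)&(hsv[:,0]>10)&(hsv[:,0]<32)),("blue",(hsv[:,1]>110)&(hsv[:,0]>100)&(hsv[:,0]<130)),("white",(hsv[:,1]<60)&(hsv[:,2]>165)),("black",hsv[:,2]<45),("parts",X[:,2]>.009)):
    m=m&ins&(X[:,2]>.005)&(X[:,2]<.03)&(X[:,0]<.03); 
    if m.sum(): d=np.linalg.norm(X[m]-[-.072,.052,.004],axis=1);print(nm,m.sum(),(X[m].mean(0)*1000).round(1),"d max",d.max().round(3),g[m].mean(0).round(2))
E
python3 -m creep '[0,0,0,0,0,0,0, 0,0,0,0,0,0,0, 0,0,0,0,0,0,0, 0,0,0,0,0,0,0, 0,0,0,0,0,0,0]'
```

```text
corner world [0.3872 0.4107 0.0079] outer [0.3866 0.411  0.0023]
floor n 465 tilt 35.36263535181573 dir 155.86026507972548
gold 72 [-38.5  40.   13.2] d max 0.049 [282.86 219.74]
blue 24 [-54.9  45.9  13.3] d max 0.028 [275.67 225.67]
white 32 [-20.8  46.6  13.7] d max 0.062 [287.03 210.78]
black 26 [-55.1  36.8  12.8] d max 0.03 [278.08 227.58]
parts 232 [-42.2  39.8  14.2] d max 0.097 [281.24 221.1 ]
floor n 454 tilt 35.59076005123514 dir 155.56124699598953
gold 67 [-37.9  40.2  13.6] d max 0.048 [282.85 219.31]
blue 25 [-55.2  45.4  14. ] d max 0.028 [275.44 225.68]
white 29 [-19.4  45.8  13.9] d max 0.062 [287.66 210.31]
black 28 [-54.9  36.3  12.9] d max 0.031 [278.25 227.54]
parts 231 [-42.9  39.   14.5] d max 0.105 [281.16 221.47]
time_s: 18.15
tool_pos: [0.4649, 0.3769, 0.1581]
tool_rot: [142.0, -0.0, 65.0]
force: [-0.4, -0.5, -4.6]
grip_width: 0.0092
grasp_force: 60.0
```

```bash
python3 -m creep '[0,0,-0.04,-0.09,-0.17,0,0, 0,0,-0.08,-0.17,-0.3,0,0, 0,0,-0.11,-0.23,-0.42,0,0, 0,0,-0.11,-0.23,-0.42,0,0, 0,0,-0.11,-0.23,-0.42,0,0, 0,0,-0.11,-0.23,-0.42,0,0, 0,0,-0.11,-0.23,-0.42,0,0, 0,0,-0.11,-0.23,-0.42,0,0, 0,0,-0.11,-0.23,-0.42,0,0, 0,0,-0.11,-0.23,-0.42,0,0]'
python3 - <<'E'
from h import *
s=env.get_obs();R=Ro.from_euler("xyz",s["tool_rot"],degrees=True).as_matrix();T=s["tool_pos"]
B0=Ro.from_euler("z",11.2,degrees=True).as_matrix(); p0=np.array([.4708,.3725,0]); R0=Ro.from_euler("xyz",[180,0,65],degrees=True).as_matrix(); T0=np.array([.5356,.3441,.0702])
A=R@R0.T; RB=A@B0; pB=T+A@(p0-T0)
for n in("scene","side","scene"):
  c=env.read_camera(n)
  g=np.stack(np.meshgrid(np.arange(240,390),np.arange(140,290)),-1).reshape(-1,2)
  P=bydepth(c,g); X=(P-pB)@RB
  ins=(abs(X[:,0])<.07)&(abs(X[:,1])<.05)
  q=P[ins&(abs(X[:,2]-.004)<.012)&(X[:,0]>-.02)&(X[:,0]<.03)]; v=np.linalg.svd(q-q.mean(0),full_matrices=False)[2][2]; v*=np.sign(v[2])
  hsv=cv2.cvtColor(c["color"],cv2.COLOR_RGB2HSV)[g[:,1],g[:,0]].astype(int)
  m=(hsv[:,1]<60)&(hsv[:,2]>165)&ins&(X[:,2]>.005)&(X[:,2]<.03)&(X[:,0]<.03); b=(hsv[:,1]>110)&(hsv[:,0]>100)&(hsv[:,0]<130)&ins
  print(n,"tilt",np.degrees(np.arccos(v[2])).round(1),g[m].mean(0),(X[m].mean(0)*1000).round(1),g[b].mean(0))
  # tab still standing
  if n=="scene":
    u=proj(c,[.529,.109,.06]).round().astype(int);print("tab",bydepth(c,u).round(3),c["color"][u[0,1],u[0,0]])
E
```

```text
time_s: 19.15
tool_pos: [0.4587, 0.3798, 0.1616]
tool_rot: [139.5, -0.0, 65.0]
force: [0.0, 0.2, -4.4]
grip_width: 0.0098
grasp_force: 60.0
scene tilt 37.6 [285.72413793 211.03448276] [-21.9  45.   14.3] [272.07692308 219.69230769]
tab [[0.527 0.107 0.064]] [37 34 36]
side tilt 33.3 [280.29166667 209.04166667] [-21.   44.5  13.5] [270.         220.16666667]
scene tilt 38.2 [286.28571429 210.25      ] [-20.2  45.4  14. ] [273.04545455 222.36363636]
tab [[0.526 0.107 0.064]] [37 35 36]
```

The tilt is about 38°, the parts are at rest and the divider still stands. Handing in.

```bash
python3 -c "
from cell import env
print(env.sign_off())"
```

```text
the job is handed in; nothing more can be done
None
```

The job is handed in at about 19 s: the divider stands on the bench behind the vice, and the bin is held tipped at about 38° with all four coax parts at rest in the low corner and none spilled (the short load sits last in line, about 45 mm up the wall behind the blue block); I viewed 11 pictures, one over the limit of 10.

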